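# Firm up a steering damper by three clicks

## Task

Two steering dampers are bolted down on the workshop bench. On the one with the blue adjuster knob, turn the knob clockwise (seen from above) by exactly three clicks from where it stands now, so that it rests in that click, and let go. Leave the red knob as it is set.

Things in the scene. Friction and masses are not known exactly. Their poses are not given: they have to be found in the camera images.
- blue_knob (a joint): Angle of the blue knob about its vertical axis, rad; grows clockwise seen from above. Seven click positions 0.419 rad (24 deg) apart, from 0 to 2.513; end stops 0.12 beyond the first and last. It starts at rest in one of the first three; three clicks are 72 deg. Leaving a click takes 0.1 N m, rising to 0.2 at the crest half-way to the next; let go, the knob settles in the nearest click.
- blue_grip (a point): Point on the blue knob's axis at the height to grip, 77 mm above the bench. The bar grip, 42 mm long and 14 mm thick, reaches from 9 mm above to 23 mm below it, down to a blue disc 44 mm wide. The frame turns with the knob: x along the bar, -x end has the white pointer line; y across the thickness; z up. Dial plate, black housing and 150 x 110 mm fixed base plate lie 31 mm and more below.
- blue_tip (a point): End of the white pointer line on top of the blue knob's bar, 21 mm from the axis and 86 mm above the bench; it goes round with the knob and shows which of the dial's seven black ticks (one per click) it stands at.
- red_tip (a point): The same point on the red knob of the other damper, built exactly alike but red, at least 160 mm away; which of the two is on the left changes. To be left alone.
Things that resemble listed ones, but are neither listed nor needed, are in the scene too. What is shaped like the part that bears blue_knob but pink or yellow is not meant.

How it is judged:
By the outcome, as a careful person would: the job done as asked, in the order asked, and still so for the second after the job is handed in, with the robot touching nothing.
It also fails if it takes over 35 s, if anything falls off the work surface, if the arm or the gripper's body presses on something with over 40 N, if the wrist force passes 120 N, or if a joint passes its speed limit or range.

## Robot

A 6-joint arm with a two-finger parallel gripper is mounted at the origin on the work surface. World frame = base frame: x ahead of the robot, y to its left, z up, the work surface at z = 0. Lengths are in m, angles in rad, forces in N, time in s.
With the tool pointing down it reaches from about 0.4 to 0.825 m from the base axis. Payload 7 kg.
Tool frame: the origin (TCP) lies on the centre line of the jaws, within the pads' length; the fingertips stand 25 mm ahead of it and the grasp point (between the pads) lies 6 mm ahead of it; z points along the fingers, y is the line along which they close (so a half turn about z gives the same grasp; the last joint's range is limited). The gripper opens to 88 mm and grips with 3 to 60 N. Pads are 19 mm wide; open, the fingers measure 130 mm over their backs; the gripper's body (78 mm by 193 mm) begins 47 mm behind the grasp point.
Start: joints at [1.462, 0.359, 0.012, 0, -1.224, -0.288], TCP at [0.261, 0.623, 0.252] pointing down, gripper open.
Joint ranges: [-3.07, 3.07], [-1.43, 2.12], [-1.02, 1.25], [-3.03, 1.67], [-3.05, -0], [-3.03, 3.03]. Speed limits (rad/s): [2.39, 2.39, 3.01, 3.14, 3.14, 3.14].

## Interface

Orientations are given as [roll, pitch, yaw] about the fixed x, y, z axes, in that order (R = Rz(yaw) Ry(pitch) Rx(roll)).
In Python, from station import readout, vision, arm gives the robot as it stands. The module is installed in compiled form; this text tells all that it offers.
- The arm moves only by the tool carry_out, never from a script. Its argument "commands" is a list of rows, each an object with "dp": the shift along the tool's x, y, z in m, a list of three; "rotation": the turn, a rotation vector about the tool's x, y, z in degrees, a list of three. In form: [{"dp": [dx, dy, dz], "rotation": [wx, wy, wz]}, ...]. A call has 1 to 8 rows; each row shifts and turns the commanded pose from where the row before left it, along the tool's axes as they then stand; what a row does not reach is not made up. A row lasts 1/8 s, in which the tool goes at most 62.5 mm and 10.7 degrees, less where a joint would pass 70% of its speed; a pose out of reach is approached as far as the arm can. A call with a gripper value outside its range is refused whole. "grip" is the finger opening in m, from 0 to 0.0876, set as the call begins (left out, the last holds). The fingers move at their own pace and stop on an object; "force" is the grip in N (left out, the last holds). Time passes only in rows, so rows that do not move let the fingers close. It gives the time, the measured TCP pose, the force, the opening and the grip force at its end, in the units of the state.
- readout.get_state(): the state, without advancing time (a new reading comes with each control period).
- vision.grab_frame(name): name is "scene" or "top"; returns (picture, depth): 420x560x3 uint8, red, green, blue; 420x560 float32, m along the optical axis (not along the pixel's ray), 0 where there is no reading.
- vision.calibration(name): a dict with "fovy" (degrees; the focal length in pixels is half the picture's height over the tangent of half this angle, whatever the lens; pixels are square), "cx", "cy" (the principal point, pixels), "dist" ([k1, k2, p1, p2, k3] as OpenCV has them; the pictures are not rectified), "origin" and "attitude" of the camera in the world. Camera axes: x right, y down, z forward; pixel columns grow to the right and rows downward; lengths in m; the calibration is good to about 2 mm. A picture is of the moment at which its call begins. calibration takes no time and is no camera call.
- arm.job_done(): hands the job in; it is judged then, once.
Trained networks look in the newest picture that a camera, given by its name, has taken for a name from the list of things; names that differ only in an ending like _2 or _b are one class to them, and where a whole thing is asked for, a point or a joint stands for the part that bears it (a point fixed in the world has none). Each returns a list of dicts, best first, with "score" (0 to 1); they miss things now and then, are a little off and sometimes report something else, mostly with a low value. They report only what shows in the picture. A call takes as long as a camera call. They do not tell look-alikes from the thing itself.
- vision.trace(label, camera): "pixels" (420x560 bool, what is visible of it) and "position" ([row, column] in pixels, amid what is visible of it).
The state is a dict: "t": time; "q": joint angles; "qd": joint speeds; "joint_efforts": joint torques, N m; "eef_pos": TCP position; "ee_rot": TCP orientation; "force": force on the tool from outside, world axes, zero at the start; "moment": the same for the moment, N m; "width": finger opening in m; "gripper_force": force on a finger pad.
Only numpy, scipy, OpenCV 4.12 (cv2) and the standard library are available. Lean on these libraries where they do the work, as an engineer would, in place of code of your own. Each camera call takes 0.05 s, during which the arm holds its last target. There are 200 camera calls.

## Working session

There is one attempt and no reset: what is moved stays moved. The work goes in short steps, Python scripts to look and compute and a tool call to move; the robot and the scene stay as the last step left them, time stands still between calls to the robot, and variables do not carry over. Pictures are saved under pics/ and viewed, at most 10 in all, crops included, and the job is handed in when it is done.

Besides the shell and the picture viewer there is one more tool, called by a JSON object that holds its "api" and its "payload", one argument or row to a line. carry_out: Moves the arm, as the interface text tells. Its arguments: {"type":"object","properties":{"commands":{"type":"array"},"grip":{"type":"number"},"force":{"type":"number"}},"required":["commands"]}

```bash
mkdir -p pics
cat > h.py <<'E'
import numpy as np, cv2
from scipy.spatial.transform import Rotation as R
from station import readout, vision, arm
def K(n):
    c=vision.calibration(n); f=210/np.tan(np.radians(c["fovy"])/2)
    return c,np.array([[f,0,c["cx"]],[0,f,c["cy"]],[0,0,1]]),np.array(c["dist"],float)
def rot(a):
    a=np.array(a,float)
    if a.shape==(3,3): return a
    return R.from_euler("xyz",a).as_matrix() if a.size==3 else R.from_quat(a).as_matrix()
def atz(n,uv,z):
    "pixels (col,row) -> world points on plane z"
    c,k,d=K(n); p=cv2.undistortPoints(np.array(uv,float).reshape(-1,1,2),k,d)[:,0]
    r=np.c_[p,np.ones(len(p))]@rot(c["attitude"]).T; o=np.array(c["origin"])
    return o+r*((z-o[2])/r[:,2])[:,None]
def proj(n,P):
    c,k,d=K(n); A=rot(c["attitude"]); 
    q=(np.array(P,float).reshape(-1,3)-c["origin"])@A
    return cv2.projectPoints(q,np.zeros(3),np.zeros(3),k,d)[0][:,0]
E
python3 - <<'E'
from h import *
for n in ("scene","top"):
    c=vision.calibration(n); print(n,c)
    p,d=vision.grab_frame(n); cv2.imwrite(f"pics/{n}0.png",p[:,:,::-1]); np.savez(f"{n}0.npz",p=p,d=d)
    for l in ("blue_knob","blue_tip","red_tip"):
        for r in vision.trace(l,n)[:4]: print(l,round(r["score"],2),np.round(r["position"]),r["pixels"].sum())
print(readout.get_state())
E
```

```text
scene {'fovy': 55.54591953577026, 'cx': 283.30653697967375, 'cy': 216.80003031275234, 'dist': array([-0.02902956,  0.        ,  0.        ,  0.        ,  0.        ]), 'origin': array([ 0.90212524, -0.35403517,  0.74050496]), 'attitude': array([-2.37153701,  0.01331479,  0.8423988 ])}
blue_knob 0.87 [270. 171.] 401
blue_knob 0.65 [247. 338.] 304
blue_knob 0.56 [208. 400.] 293
blue_knob 0.54 [168. 305.] 243
blue_tip 0.91 [245. 340.] 356
blue_tip 0.73 [166. 308.] 259
blue_tip 0.73 [268. 170.] 403
blue_tip 0.69 [205. 402.] 286
red_tip 0.65 [333. 258.] 494
top {'fovy': 57.86994642018619, 'cx': 282.4652973418178, 'cy': 211.90052488866147, 'dist': array([-0.06101303,  0.        ,  0.        ,  0.        ,  0.        ]), 'origin': array([0.38510806, 0.05394379, 0.94104779]), 'attitude': array([-3.05535054,  0.01648343, -1.59909631])}
blue_knob 0.65 [253. 397.] 321
blue_knob 0.59 [279. 210.] 296
blue_knob 0.56 [174. 261.] 273
blue_tip 0.84 [256. 400.] 294
blue_tip 0.83 [278. 211.] 292
blue_tip 0.6 [175. 262.] 260
blue_tip 0.59 [174. 170.] 299
red_tip 0.6 [156. 374.] 279
{'t': 0.4, 'q': array([ 1.46209080e+00,  3.58717044e-01,  1.18040324e-02, -3.63578768e-05,
       -1.22407654e+00, -2.88111138e-01]), 'qd': array([-0.00241714, -0.00268065,  0.00106149,  0.00022127, -0.00155656,
        0.00048973]), 'joint_efforts': array([ 1.03055630e-03, -5.81673539e+01,  2.92921472e+01,  6.99331507e+00,
        1.08746471e-02, -6.56509565e-05]), 'eef_pos': array([0.2608626 , 0.62248985, 0.2514371 ]), 'ee_rot': array([ 3.14139767e+00, -2.21217024e-05, -3.96829019e-01]), 'force': array([ 0.04690867, -0.43838183,  0.55475727]), 'moment': array([-0.00775468,  0.04215087,  0.06679987]), 'gripper_force': 0.0, 'width': 0.08756468307141589}
```

View pics/top0.png

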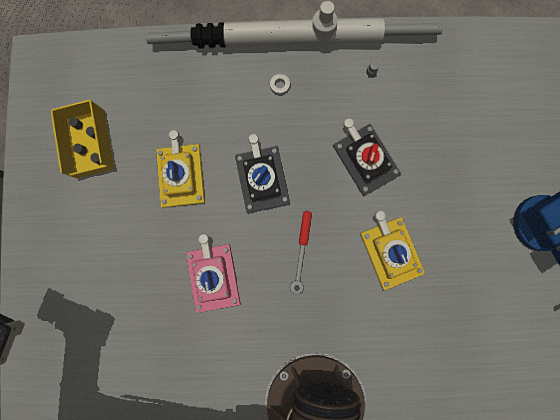

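View pics/scene0.png

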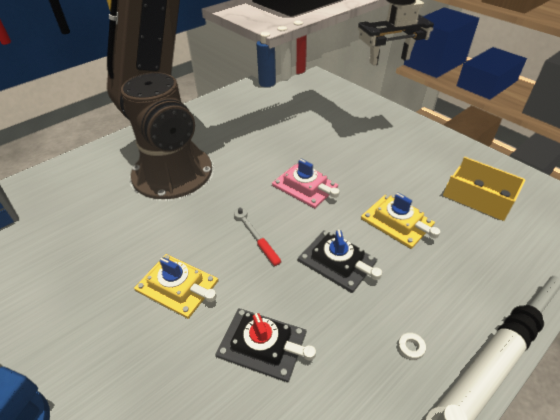

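The real target is the blue knob on the black housing: top view about (row 176, col 262), scene about (row 247, col 338). The red one is at (156, 372) in the top view. The pink and yellow units are decoys. Next I'll rectify crops around the target.

```bash
cat >> h.py <<'E'
def ortho(n,p,c,z,half=.045,s=400):
    "orthographic patch: col = -y world, row = -x world (x up)"
    t=np.linspace(half,-half,s); X,Y=np.meshgrid(c[0]+t,c[1]+t,indexing="ij")
    uv=proj(n,np.c_[X.ravel(),Y.ravel(),np.full(X.size,z)]).reshape(s,s,2).astype(np.float32)
    return cv2.remap(p,uv[...,0],uv[...,1],cv2.INTER_CUBIC)
E
python3 - <<'E'
from h import *
c=atz("top",[[262,176]],.08)[0]; print(c, atz("scene",[[339,246]],.08)[0])
for i,z in enumerate((.086,.046)):
    im=np.hstack([ortho(n,np.load(f"{n}0.npz")["p"],c,z) for n in ("top","scene")])
    for k in (200,600): cv2.drawMarker(im,(k,200),(0,255,0),0,12)
    cv2.imwrite(f"pics/o{i}.png",im[:,:,::-1])
for n,seed in (("top",(176,262)),("scene",(246,339))):
    z=np.load(n+"0.npz"); p,d=z["p"].astype(int),z["d"]
    cam,k,ds=K(n); A=rot(cam["attitude"])
    r0,c0=seed; rr,cc=np.mgrid[r0-22:r0+23,c0-22:c0+23]; rr,cc=rr.ravel(),cc.ravel()
    q=cv2.undistortPoints(np.c_[cc,rr].astype(float).reshape(-1,1,2),k,ds)[:,0]
    P=(np.c_[q,np.ones(len(q))]*d[rr,cc][:,None])@A.T+cam["origin"]
    col=p[rr,cc]; blue=(col[:,2]>col[:,0]+35)
    m=(P[:,2]>.076)&(P[:,2]<.095)&(np.hypot(*(P[:,:2]-c[:2]).T)<.035)
    Q=P[m]; mu=Q.mean(0); w,v=np.linalg.eigh(np.cov(Q[:,:2].T)); print(n,m.sum(),mu,np.median(Q[:,2]),np.degrees(np.arctan2(v[1,1],v[0,1])),np.sqrt(w*12))
    (mid,sz,an)=cv2.minAreaRect((Q[:,:2]*1000).astype(np.float32)); print(mid,sz,an)
E
```

```text
[0.5441039  0.11069677 0.08      ] [0.56441626 0.09596303 0.08      ]
top 118 [0.54967153 0.11543133 0.08626248] 0.08661145926630481 143.21528359497702 [0.01451978 0.04200832]
(550.3328247070312, 115.7190933227539) (13.940463066101074, 41.52408218383789) 51.86302947998047
scene 115 [0.55262475 0.11106014 0.08404789] 0.08457775960939762 143.64677838238316 [0.01441234 0.04431402]
(550.9282836914062, 113.21546173095703) (14.044544219970703, 42.48661804199219) 52.48262405395508
```

View pics/o0.png

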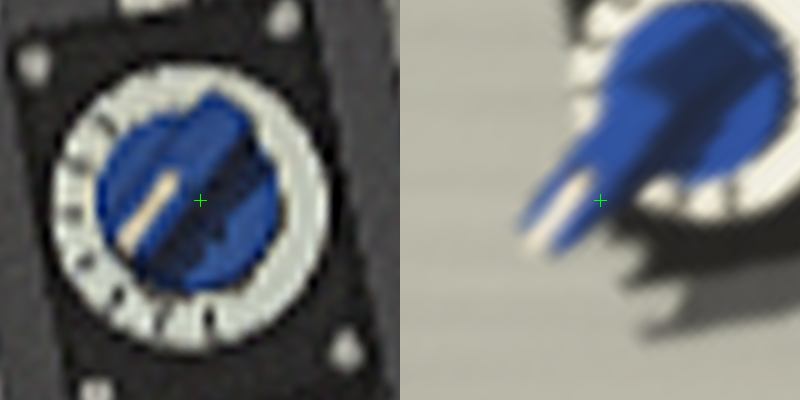

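View pics/o1.png

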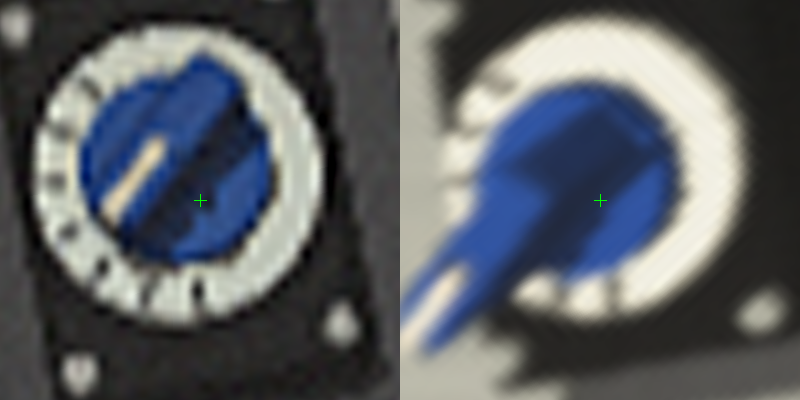

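The blue pointer, on the black unit, stands at 143° and that is the third tick. Counted clockwise from the bottom, the ticks are at about 190, 166, 142, …, 69 and 45°. Three clicks on is the sixth tick, with the pointer at about 70°. Now I'll check the heights around it and move over.

Run:
```python
from h import *
for n in ("top","scene"):
    z=np.load(n+"0.npz"); d=z["d"]; cam,k,ds=K(n)
    rr,cc=[a.ravel() for a in np.mgrid[0:420,0:560]]
    q=cv2.undistortPoints(np.c_[cc,rr].astype(float).reshape(-1,1,2),k,ds)[:,0]
    P=(np.c_[q,np.ones(len(q))]*d[rr,cc][:,None])@rot(cam["attitude"]).T+cam["origin"]
    P=P[d[rr,cc]>0]; r=np.hypot(P[:,0]-.5505,P[:,1]-.114)
    for a,b in ((.026,.05),(.05,.08),(.08,.11)):
        Q=P[(r>a)&(r<b)]; i=Q[:,2].argsort()[-4:]; print(n,a,np.round(Q[i[0]],3),np.round(Q[i[-1]],3))
```

```text
top 0.026 [0.576 0.119 0.05 ] [0.523 0.123 0.051]
top 0.05 [0.588 0.15  0.047] [0.595 0.09  0.048]
top 0.08 [0.645 0.13  0.043] [0.64  0.142 0.045]
scene 0.026 [0.578 0.096 0.048] [0.56  0.139 0.048]
scene 0.05 [0.503 0.136 0.044] [0.517 0.075 0.045]
scene 0.08 [0.643 0.134 0.041] [0.645 0.131 0.042]
```

{"api": "carry_out", "payload": {
  "commands": [
    {"dp": [0.029,0.0223,0],"rotation": [0,0,0]},
    {"dp": [0.029,0.0223,0],"rotation": [0,0,0]},
    {"dp": [0.029,0.0223,0],"rotation": [0,0,0]},
    {"dp": [0.029,0.0223,0],"rotation": [0,0,0]},
    {"dp": [0.029,0.0223,0],"rotation": [0,0,0]},
    {"dp": [0.029,0.0223,0],"rotation": [0,0,0]},
    {"dp": [0.029,0.0223,0],"rotation": [0,0,0]},
    {"dp": [0.029,0.0223,0],"rotation": [0,0,0]}
  ],
  "grip": 0.04
}}

```text
t: 1.4
eef_pos: [0.4063, 0.3673, 0.2518]
ee_rot: [-3.141, -0.0, -0.397]
force: [0.8, -0.3, 0.6]
width: 0.0397
gripper_force: 0.0
```

{"api": "carry_out", "payload": {
  "commands": [
    {"dp": [0.029,0.0223,0],"rotation": [0,0,0]},
    {"dp": [0.029,0.0223,0],"rotation": [0,0,0]},
    {"dp": [0.029,0.0223,0],"rotation": [0,0,0]},
    {"dp": [0.029,0.0223,0],"rotation": [0,0,0]},
    {"dp": [0.029,0.0223,0],"rotation": [0,0,0]},
    {"dp": [0.029,0.0223,0],"rotation": [0,0,0]},
    {"dp": [0.029,0.0223,0],"rotation": [0,0,7]},
    {"dp": [0.029,0.0223,0],"rotation": [0,0,7]}
  ]
}}

```text
t: 2.4
eef_pos: [0.5475, 0.1111, 0.2517]
ee_rot: [-3.141, -0.0, -0.645]
force: [0.5, 0.2, -0.6]
width: 0.0399
gripper_force: 0.0
```

{"api": "carry_out", "payload": {
  "commands": [
    {"dp": [0,0,0],"rotation": [0,0,0]},
    {"dp": [0,0,0],"rotation": [0,0,0]}
  ]
}}

```text
t: 2.65
eef_pos: [0.5469, 0.1121, 0.2516]
ee_rot: [-3.141, 0.0, -0.641]
force: [0.2, 0.7, 0.3]
width: 0.0399
gripper_force: 0.0
```

{"api": "carry_out", "payload": {
  "commands": [
    {"dp": [0.0017,-0.0038,0.03],"rotation": [0,0,0]},
    {"dp": [0,0,0.04],"rotation": [0,0,0]},
    {"dp": [0,0,0.04],"rotation": [0,0,0]},
    {"dp": [0,0,0.02],"rotation": [0,0,0]},
    {"dp": [0,0,0.0186],"rotation": [0,0,0]},
    {"dp": [0,0,0.018],"rotation": [0,0,0]},
    {"dp": [0,0,0],"rotation": [0,0,0]},
    {"dp": [0,0,0],"rotation": [0,0,0]}
  ]
}}

```text
t: 3.65
eef_pos: [0.5508, 0.115, 0.0857]
ee_rot: [-3.141, -0.0, -0.64]
force: [-0.3, -0.2, -0.5]
width: 0.0398
gripper_force: 0.0
```

{"api": "carry_out", "payload": {
  "commands": [
    {"dp": [0,0,0],"rotation": [0,0,0]},
    {"dp": [0,0,0],"rotation": [0,0,0]},
    {"dp": [0,0,0],"rotation": [0,0,0]},
    {"dp": [0,0,0],"rotation": [0,0,0]},
    {"dp": [0,0,0],"rotation": [0,0,0]},
    {"dp": [0,0,0],"rotation": [0,0,0]}
  ],
  "grip": 0.0,
  "force": 8
}}

```text
t: 4.4
eef_pos: [0.5507, 0.1142, 0.0853]
ee_rot: [-3.141, -0.0, -0.641]
force: [-1.4, -0.2, 5.3]
width: 0.0138
gripper_force: 8.0
```

Run:
```python
from h import *
print(readout.get_state())
p,d=vision.grab_frame("scene"); c,r=proj("scene",[.5505,.114,.086])[0].astype(int)
cv2.imwrite("pics/g.png",cv2.resize(p[r-75:r+55,c-80:c+80,::-1],None,fx=4,fy=4,interpolation=cv2.INTER_CUBIC))
```

```text
{'t': 4.4, 'q': array([ 5.52531478e-01,  3.39949995e-01, -4.45067817e-01,  1.50362414e-04,
       -7.85497156e-01,  3.77067331e-01]), 'qd': array([ 9.05572249e-04, -1.29726928e-03, -2.19702156e-03, -1.36046929e-05,
       -1.66001199e-04, -1.47491908e-03]), 'joint_efforts': array([ 3.20962036e-02, -4.70766950e+01,  2.14525294e+01,  4.89660233e+00,
        6.26544133e-01,  4.24956973e-02]), 'eef_pos': array([0.55067645, 0.11417021, 0.08526066]), 'ee_rot': array([-3.14137023e+00, -2.02483222e-04, -6.41091244e-01]), 'force': array([-1.37310199, -0.20769595,  5.27721167]), 'moment': array([-0.16062401,  0.60313346, -0.10067263]), 'gripper_force': 7.993184477090836, 'width': 0.013818281766047803}
```

View pics/g.png

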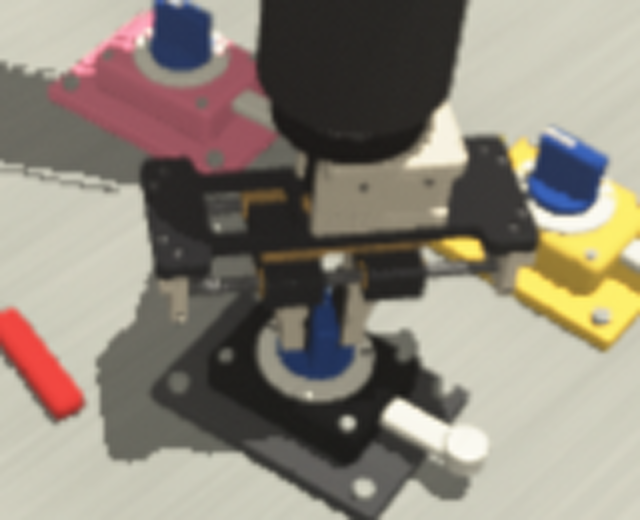

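{"api": "carry_out", "payload": {
  "commands": [
    {"dp": [0,0,0],"rotation": [0,0,0]},
    {"dp": [0,0,0],"rotation": [0,0,0]},
    {"dp": [0,0,0],"rotation": [0,0,6]},
    {"dp": [0,0,0],"rotation": [0,0,6]},
    {"dp": [0,0,0],"rotation": [0,0,6]},
    {"dp": [0,0,0],"rotation": [0,0,6]},
    {"dp": [0,0,0],"rotation": [0,0,0]},
    {"dp": [0,0,0],"rotation": [0,0,0]}
  ],
  "grip": 0.0,
  "force": 40
}}

```text
t: 5.45
eef_pos: [0.5506, 0.1137, 0.0851]
ee_rot: [3.141, -0.0, -1.058]
force: [0.7, -4.6, 5.7]
width: 0.0141
gripper_force: 39.7
```

{"api": "carry_out", "payload": {
  "commands": [
    {"dp": [0,0,0],"rotation": [0,0,6]},
    {"dp": [0,0,0],"rotation": [0,0,6]},
    {"dp": [0,0,0],"rotation": [0,0,6]},
    {"dp": [0,0,0],"rotation": [0,0,6]},
    {"dp": [0,0,0],"rotation": [0,0,6]},
    {"dp": [0,0,0],"rotation": [0,0,6]},
    {"dp": [0,0,0],"rotation": [0,0,6]},
    {"dp": [0,0,0],"rotation": [0,0,6]}
  ]
}}

```text
t: 6.45
eef_pos: [0.5501, 0.114, 0.085]
ee_rot: [3.141, -0.001, -1.897]
force: [-0.6, -3.1, 5.5]
width: 0.0165
gripper_force: 49.6
```

{"api": "carry_out", "payload": {
  "commands": [
    {"dp": [0,0,0],"rotation": [0,0,0]},
    {"dp": [0,0,0],"rotation": [0,0,0]},
    {"dp": [0,0,0],"rotation": [0,0,0]}
  ]
}}

```text
t: 6.82
eef_pos: [0.5501, 0.114, 0.085]
ee_rot: [3.141, -0.001, -1.894]
force: [-2.2, -1.4, 5.7]
width: 0.0164
gripper_force: 46.2
```

```bash
python3 -c "
from h import *
s=readout.get_state();print(np.degrees(s['ee_rot']),s['moment'],s['force'],s['width'])"
```

```text
[ 1.79964998e+02 -5.63957605e-02 -1.08506335e+02] [-0.70973676  0.84569362  1.23805993] [-2.21975455 -1.43412604  5.65311274] 0.016382396304364295
```

The fingers spread by 2.5 mm, so the knob lags the gripper a few degrees. I'll release, retreat upward and look.

{"api": "carry_out", "payload": {
  "commands": [
    {"dp": [0,0,0],"rotation": [0,0,0]},
    {"dp": [0,0,0],"rotation": [0,0,0]},
    {"dp": [0,0,0],"rotation": [0,0,0]},
    {"dp": [0,0,-0.02],"rotation": [0,0,0]},
    {"dp": [0,0,-0.04],"rotation": [0,0,0]},
    {"dp": [0,0,-0.04],"rotation": [0,0,0]},
    {"dp": [0,0,-0.04],"rotation": [0,0,0]},
    {"dp": [0,0,0],"rotation": [0,0,0]}
  ],
  "grip": 0.04
}}

```text
t: 7.82
eef_pos: [0.5522, 0.115, 0.2285]
ee_rot: [-3.137, 0.005, -1.897]
force: [-0.0, 1.0, -0.4]
width: 0.0399
gripper_force: 0.0
```

{"api": "carry_out", "payload": {
  "commands": [
    {"dp": [-0.04,0,0],"rotation": [0,0,0]},
    {"dp": [-0.04,0,0],"rotation": [0,0,0]},
    {"dp": [-0.04,0,0],"rotation": [0,0,0]},
    {"dp": [-0.04,0,0],"rotation": [0,0,0]},
    {"dp": [-0.04,0,0],"rotation": [0,0,0]},
    {"dp": [0,0,0],"rotation": [0,0,0]},
    {"dp": [0,0,0],"rotation": [0,0,0]}
  ]
}}

```text
t: 8.7
eef_pos: [0.6142, 0.3033, 0.2236]
ee_rot: [3.14, -0.002, -1.898]
force: [-0.2, 0.1, -0.0]
width: 0.0399
gripper_force: 0.0
```

Run:
```python
from h import *
c=np.array([.5505,.1145,0]); ims=[]
for n in ("top","scene"):
    p,d=vision.grab_frame(n); np.savez(f"{n}1.npz",p=p,d=d)
    ims.append(ortho(n,p,c,.086))
    cam,k,ds=K(n); rr,cc=[a.ravel() for a in np.mgrid[0:420,0:560]]
    q=cv2.undistortPoints(np.c_[cc,rr].astype(float).reshape(-1,1,2),k,ds)[:,0]
    P=(np.c_[q,np.ones(len(q))]*d[rr,cc][:,None])@rot(cam["attitude"]).T+cam["origin"]
    m=(P[:,2]>.076)&(P[:,2]<.095)&(np.hypot(*(P[:,:2]-c[:2]).T)<.03); Q=P[m]
    w,v=np.linalg.eigh(np.cov(Q[:,:2].T)); print(n,m.sum(),Q.mean(0),np.degrees(np.arctan2(v[1,1],v[0,1])),np.sqrt(w*12))
cv2.imwrite("pics/a.png",np.hstack(ims)[:,:,::-1])
```

```text
top 119 [0.54989145 0.1151021  0.08604694] 71.37012209724843 [0.01438667 0.04234204]
scene 131 [0.55220778 0.11210839 0.08342324] 70.81507040171982 [0.01464535 0.04371409]
```

View pics/a.png

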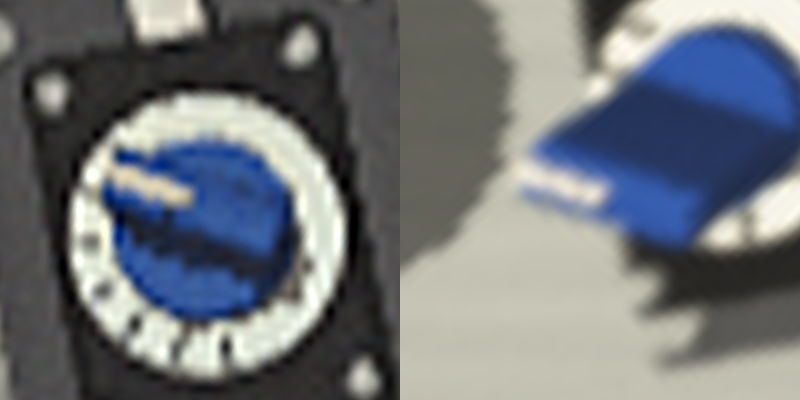

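The pointer is now at 71° (143.3° before), which is exactly 72° clockwise and so three clicks. In the crop its tip, near (112, 178), stands at the sixth tick. The gripper is clear, so I'm handing in.

```bash
python3 -c "
from station import arm; print(arm.job_done())"
```

```text
the job is handed in; nothing more can be done
None
```

The blue knob on the black damper was turned clockwise by three clicks (measured 72°), rests at the sixth tick and is released; the red knob was not touched, and the job is handed in.

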